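Make up a ward order: stack the cartons on the tray, stand the vial in its dish

TASK

Make up the ward order: stack the three white medicine cartons flat in the middle of the blue tray, the largest at the bottom, the medium one on it and the smallest on top, each centred on the one below with its long side running along the tray's long side. Stand the amber glass vial upright inside the round blue dish. Set things down rather than letting them drop, and leave the white bottle and the roll of tape where they are.

Things in the scene. Friction and masses are not known exactly. Their poses are not given: they have to be found in the camera images.
- carton_large_mid (a point): Large carton, a closed white box 128 x 62 x 44 mm (length along its x, width along its y, height along z), 0.22 kg or so, lying flat; a grey blank label on top and a green band round one end, as on all three cartons. The point is the carton's centre, 22 mm above its underside. Pick it across its width.
- carton_medium_mid (a point): Medium carton, a closed white box 100 x 54 x 44 mm (x, y, z), about 0.15 kg, lying flat. The point is its centre, 22 mm above its underside.
- carton_small_mid (a point): Small carton, a closed white box 74 x 46 x 44 mm (x, y, z), about 0.09 kg, lying flat. The point is its centre, 22 mm above its underside.
- vial_mid (a point): Amber glass vial standing upright, 73 mm high; straight round body 42 mm in diameter up to 52 mm from the foot, then a shoulder and a 29 mm aluminium cap; a white paper label round the body; about 0.11 kg. The point is on its axis, 36.5 mm above its foot; z is its axis.
- tray: Rectangular blue plastic tray, fixed to the bench: 240 mm along its x, 180 mm along its y, floor 4 mm thick, rim 4 mm thick and 14 mm high over the bench. The origin is the centre of its underside, on the bench; the stack goes in its middle.
- dish: Round shallow blue plastic dish, fixed to the bench: 76 mm outside, 66 mm inside, rim 12 mm high over the bench, floor 4 mm thick. The origin is the centre of its underside, on the bench.
- bottle_mid (a point): White plastic bottle, 60 mm in diameter, 125 mm high, standing among the things to be moved; a bystander, to be left alone. The point is on its axis, 62.5 mm above its foot.
- tape_mid (a point): Roll of white tape lying flat, 72 mm outside, 52 mm hole, 24 mm high, beyond the tray; a bystander, to be left alone. The point is its centre, 12 mm above the bench.
There are look-alikes about, which are no part of the job. Leave any purple look-alike of the part that bears carton_small_mid alone. Leave any purple look-alike of the part that bears carton_medium_mid alone.

How it is judged:
At the end, for the whole second after the job is handed in: Large carton flat on the tray floor, centred within 15 mm; medium on large and small on medium, each centred within 12 mm (along each side); long sides within 0.2 rad of that of what is below; vial upright within 0.1 rad on the dish floor; all released and at rest (x of carton_large_mid in the frame of tray between -0.015 and 0.015 m and y of carton_large_mid in the frame of tray between -0.015 and 0.015 m and z of carton_large_mid in the frame of tray between 0.021 and 0.031 m and angle between the x axis of carton_large_mid and the x axis of tray, either way round below 0.2 rad and angle between each of carton_large_mid, carton_medium_mid, carton_small_mid's own z axis and vertical below 0.08 rad and x of carton_medium_mid in the frame of carton_large_mid between -0.012 and 0.012 m and y of carton_medium_mid in the frame of carton_large_mid between -0.012 and 0.012 m and z of carton_medium_mid in the frame of carton_large_mid between 0.039 and 0.049 m and angle between the x axis of carton_medium_mid and the x axis of carton_large_mid, either way round below 0.2 rad and x of carton_small_mid in the frame of carton_medium_mid between -0.012 and 0.012 m and y of carton_small_mid in the frame of carton_medium_mid between -0.012 and 0.012 m and z of carton_small_mid in the frame of carton_medium_mid between 0.039 and 0.049 m and angle between the x axis of carton_small_mid and the x axis of carton_medium_mid, either way round below 0.2 rad and horizontal distance between vial_mid and dish below 0.014 m and z of vial_mid in the frame of dish between 0.0365 and 0.0445 m and angle between vial_mid's own z axis and vertical below 0.1 rad and linear speed of each of carton_large, carton_medium, carton_small, vial below 0.02 m/s); the robot touches nothing.
It fails at once if the white bottle is disturbed (moved more than 25 mm) (distance of bottle_mid from where it was at the start of the episode above 0.025 m).
It fails at once if the roll of tape is disturbed (moved more than 25 mm) (distance of tape_mid from where it was at the start of the episode above 0.025 m).
It fails at once if a carton or the vial is dropped (falls freely faster than 0.8 m/s, some 35 mm) ((linear speed of carton_large above 0.8 m/s and contact force between carton_large and anything else below 0.01 N and contact force between carton_large and the fingers below 0.01 N) or (linear speed of carton_medium above 0.8 m/s and contact force between carton_medium and anything else below 0.01 N and contact force between carton_medium and the fingers below 0.01 N) or (linear speed of carton_small above 0.8 m/s and contact force between carton_small and anything else below 0.01 N and contact force between carton_small and the fingers below 0.01 N) or (linear speed of vial above 0.8 m/s and contact force between vial and anything else below 0.01 N and contact force between vial and the fingers below 0.01 N)).
It also fails if it takes over 115 s, if anything falls off the work surface, if the arm or the gripper's body presses on something with over 40 N, if the wrist force passes 120 N, or if a joint passes its speed limit or range.

ROBOT

A 6-joint arm with a two-finger parallel gripper is mounted at the origin on the work surface. World frame = base frame: x ahead of the robot, y to its left, z up, the work surface at z = 0. Lengths are in m, angles in rad, forces in N, time in s.
With the tool pointing down it reaches from about 0.425 to 0.95 m from the base axis. Payload 14.7 kg.
Tool frame: the origin (TCP) lies at the very end of the fingers, on their centre line; the grasp point (between the pads) lies 19 mm behind it; z points along the fingers, y is the line along which they close (so a half turn about z gives the same grasp; the last joint's range is limited). The gripper opens to 85 mm and grips with 20 to 120 N. Pads are 22 mm wide; open, the fingers measure 114 mm over their backs; the gripper's body (76 mm by 85 mm) begins 54 mm behind the grasp point. The pads swing forward as they close: fully open they stand 13 mm farther back than shut.
Start: joints at [-1.17, 0.48, 1.596, -0, 1.065, -0.047], TCP at [0.281, -0.586, 0.231] pointing down, gripper open.
Joint ranges: [-2.75, 2.75], [-0.82, 2.05], [0.23, 2.67], [-1.56, 4.7], [0.09, 2.69], [-2.92, 2.92]. Speed limits (rad/s): [1.89, 1.89, 2.39, 3.01, 3.01, 3.01].

INTERFACE

Orientations are given as a unit quaternion [w, x, y, z].
In Python, from rig import read_state, cams, workorder gives the robot as it stands.
- The arm moves only by the tool step_arm, never from a script. Its argument "commands" is a list that holds one entry, the list of rows, each a list of 7 numbers: the opening, from -1 (shut) to 1 (fully open), then the shift along the tool's x, y, z in m, then the turn, a rotation vector about the tool's x, y, z in rad. In form: [[[jaw, x, y, z, ax, ay, az], ...]]. A call has 1 to 8 rows; each row is the pose to reach, as a shift and turn from the pose commanded when the call began, along the tool's axes at that moment; what a row does not reach only later rows make up. A row lasts 1/10 s, in which the tool goes at most 50 mm and 8.59 degrees, less where a joint would pass 70% of its speed; a pose out of reach is approached as far as the arm can. A call with a gripper value outside its range is refused whole. The fingers move at their own pace and stop on an object; "squeeze" is the grip in N (left out, the last holds). Time passes only in rows, so rows that repeat a pose let the fingers close. It gives the time, the measured TCP pose, the force, the opening and the grip force at its end, in the units of the state.
- read_state(): the state, without advancing time (a new reading comes with each control period).
- cams.read_camera(name): name is "side" or "top"; returns (picture, depth): 400x640x3 uint8, blue, green, red; 400x640 float32, m along the optical axis (not along the pixel's ray), 0 where there is no reading.
- cams.camera_info(name): a dict with "fx", "fy", "cx", "cy" (pixels), "k1" (the pictures are not rectified: a ray, as slopes to the right and down, at radius r is drawn at 1 + k1 r^2 times it, then the intrinsics apply), "R" (3x3) and "t" (3): a world point X has camera coordinates R X + t. Camera axes: x right, y down, z forward; pixel columns grow to the right and rows downward; lengths in m; the calibration is good to about 2 mm. A picture is of the moment at which its call begins. camera_info takes no time and is no camera call.
- workorder.hand_in(): hands the job in; it is judged then, once.
The state is a dict: "t": time; "joint_pos": joint angles; "dq": joint speeds; "joint_efforts": joint torques, N m; "tcp_pos": TCP position; "orientation": TCP orientation; "contact_force": force on the tool from outside, world axes, zero at the start; "wrist_torque": the same for the moment, N m; "grip_width": finger opening in m; "grasp_force": force on a finger pad.
Only numpy, scipy, OpenCV 4.12 (cv2) and the standard library are available. Lean on these libraries where they do the work, as an engineer would, in place of code of your own. Each camera call takes 0.05 s, during which the arm holds its last target. There are 200 camera calls.

## Working session

There is one attempt and no reset: what is moved stays moved. The work goes in short steps, Python scripts to look and compute and a tool call to move; the robot and the scene stay as the last step left them, time stands still between calls to the robot, and variables do not carry over. Pictures are saved under pics/ and viewed, at most 14 in all, crops included, and the job is handed in when it is done.

Besides the shell and the picture viewer there is one more tool, called as name(argument=value, ...) on one line, values as JSON. step_arm: Moves the arm, as the interface text tells. Its arguments: {"type":"object","properties":{"commands":{"type":"array"},"squeeze":{"type":"number"}},"required":["commands"]}

```bash
ls; mkdir -p pics; cat > h.py <<'E'
import numpy as np, cv2
from rig import read_state, cams, workorder
def shot(n):
    im,d=cams.read_camera(n); im=np.array(im); d=np.array(d); return im,d,cams.camera_info(n)
def cloud(d,c):
    v,u=np.mgrid[0:400,0:640].astype(float)
    K=np.array([[c['fx'],0,c['cx']],[0,c['fy'],c['cy']],[0,0,1]])
    # drawn = ray*(1+k1 r^2)
    p=cv2.undistortPoints(np.stack([u.ravel(),v.ravel()],1)[:,None],K,np.array([c['k1'],0,0,0.]),None,None,None).reshape(400,640,2)
    P=np.dstack([p[...,0]*d,p[...,1]*d,d])
    W=(P-np.array(c['t']))@np.array(c['R'])
    W[d<=0]=np.nan
    return W
E
python3 - <<'E'
from h import *
for n in('top','side'):
    im,d,c=shot(n); cv2.imwrite(f'pics/{n}0.png',im); np.savez(f'{n}0.npz',im=im,d=d,W=cloud(d,c))
    R=np.array(c['R']);print(n,-R.T@np.array(c['t']),R.round(2).tolist(),c['fx'],c['k1'])
print(read_state())
E
```

```text
pics
top [0.5342605  0.07652537 1.26328356] [[-0.0, -1.0, 0.03], [-1.0, 0.0, -0.07], [0.07, -0.03, -1.0]] 449.6301797963582 -0.062133272760374315
side [0.25244699 0.99319848 0.68369649] [[-0.93, -0.37, 0.0], [-0.2, 0.48, -0.85], [0.31, -0.79, -0.52]] 401.4119029315989 -0.09907369686846287
{'t': 0.1, 'joint_pos': array([-1.16961574e+00,  4.80731016e-01,  1.59678834e+00,  4.59212713e-05,
        1.06511481e+00, -4.65549303e-02]), 'dq': array([-0.00059929, -0.00079707, -0.00240568, -0.00221274, -0.00076592,
       -0.00035877]), 'joint_efforts': array([ 9.17786965e-04, -9.52261019e+01, -4.31043613e+01, -6.99511958e-06,
        5.15719337e-03, -2.47424430e-05]), 'tcp_pos': array([ 0.28132063, -0.58557185,  0.2307697 ]), 'orientation': array([-5.16134191e-04,  9.75048431e-01,  2.21991632e-01, -7.20874699e-05]), 'contact_force': array([-0.49348708, -0.5988766 ,  0.05226234]), 'wrist_torque': array([-0.00241016, -0.00097237,  0.01734912]), 'grasp_force': 0.0, 'grip_width': 0.08536068464046892}
```

View pics/top0.png

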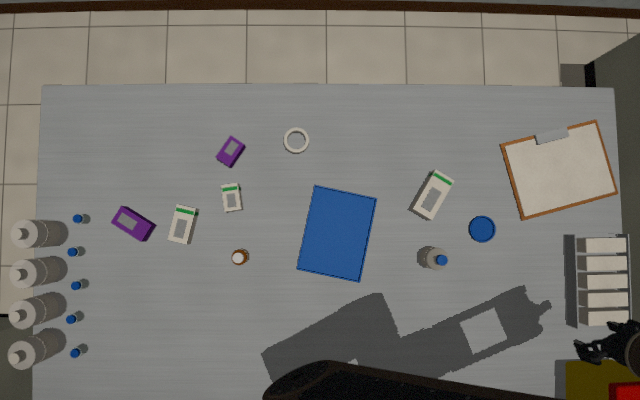

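View pics/side0.png

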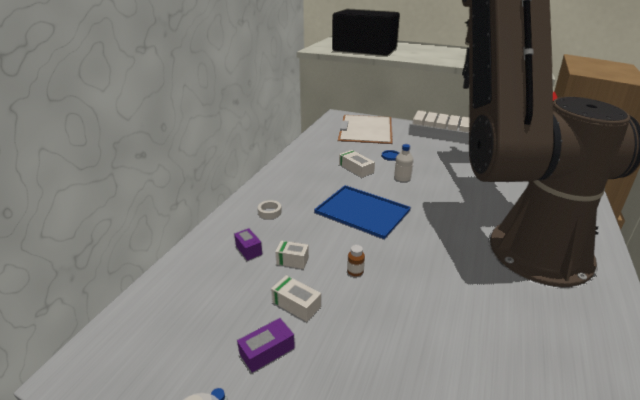

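The top view shows the tray at (337,233), large carton (432,195), medium (183,224), small (231,197), vial (240,257), dish (482,229), bottle (434,258) and tape (296,140). The purple look-alikes are at (133,224) and (231,152).

```bash
cat >> h.py <<'E'
def blob(W,uv,zlo,zhi,r):
    "component of pixels with height in [zlo,zhi] within r px of uv: rect centre, size, angle of long axis, median z"
    m=((W[...,2]>zlo)&(W[...,2]<zhi)).astype(np.uint8)
    k=np.zeros_like(m); cv2.circle(k,uv,r,1,-1)
    n,l,s,c=cv2.connectedComponentsWithStats(m*k)
    if n<2: return None
    i=1+np.argmax(s[1:,4]); P=W[l==i]
    (cx,cy),(w,h),a=cv2.minAreaRect((P[:,:2]*1000).astype(np.float32))
    if w<h: w,h,a=h,w,a+90
    a=(a+90)%180-90
    return np.round([cx,cy,w,h],1),round(float(np.radians(a)),3),np.round(P.mean(0)*1000,1),np.round(np.median(P[:,2])*1000,1),len(P)
def blue(im,W,uv,r):
    b,g,rr=[im[...,i].astype(int) for i in range(3)]
    m=((b>80)&(b>2*rr)&(W[...,2]<.03)).astype(np.uint8); k=np.zeros_like(m); cv2.circle(k,uv,r,1,-1)
    P=W[(m*k)>0]; P=P[~np.isnan(P[:,2])]
    (cx,cy),(w,h),a=cv2.minAreaRect((P[:,:2]*1000).astype(np.float32))
    if w<h: w,h,a=h,w,a+90
    return np.round([cx,cy,w,h],1),round(float(np.radians((a+90)%180-90)),3),np.round(P.mean(0)*1000,1),len(P)
E
python3 - <<'E'
from h import *
f=np.load('top0.npz');W=f['W'];im=f['im']
print('bench',np.nanmedian(W[290:340,100:200,2]))
for n,uv,a,b,r in [('L',(432,195),.036,.055,35),('M',(183,224),.036,.055,28),('S',(231,197),.036,.055,25),('vial',(240,257),.06,.085,18),('vialbody',(240,257),.02,.085,18),('bottle',(434,258),.03,.14,25),('botcap',(440,260),.105,.14,25),('tape',(296,140),.012,.035,25)]: print(n,blob(W,uv,a,b,r))
print(blue(im,W,(337,233),65),blue(im,W,(482,229),20))
E
```

```text
bench 5.484403900063179e-05
L (array([ 624. , -271. ,  128.8,   64.1]), -0.55, array([ 623.4, -269.6,   44. ]), np.float64(44.0), 1057)
M (array([545.1, 417.1, 101. ,  57.3]), -0.232, array([545.1, 416.5,  44. ]), np.float64(44.1), 778)
S (array([618.6, 285.3,  74.4,  46.9]), 0.151, array([618.1, 284.6,  44.2]), np.float64(44.3), 481)
vial (array([457.1, 259.5,  28. ,  25.6]), 0.288, array([457.1, 259.6,  72.6]), np.float64(72.5), 96)
vialbody (array([457.1, 258.7,  39.6,  37.6]), 0.009, array([458.2, 256.6,  60.4]), np.float64(58.2), 208)
bottle (array([ 450.4, -265. ,   57.9,   57.6]), 0.652, array([ 452.3, -256.6,   87.6]), np.float64(86.7), 480)
botcap (array([ 449.6, -265.1,   25.8,   24.1]), -0.02, array([ 449.8, -264.2,  123.4]), np.float64(124.5), 100)
tape (array([779.5, 108.7,  71.2,  69.9]), -0.003, array([779.5, 107.6,  23.4]), np.float64(23.9), 275)
(array([517.9,  -5.2, 238.7, 179.2]), -0.219, array([517.6,  -4.9,   4.7]), 5459) (array([ 528.3, -417.8,   72.5,   70.8]), -1.569, array([ 527.9, -419.3,    5.7]), 506)
```

Every size and height matches the given figures. First I move over the large carton.

```bash
cat >> h.py <<'E'
from scipy.spatial.transform import Rotation as Ro
def go(x,y,z,yaw):
    "shift/turn in the tool frame to reach TCP (mm) pointing down, tool y at world yaw"
    s=read_state(); q=s['orientation']; R=Ro.from_quat([q[1],q[2],q[3],q[0]])
    ty=np.array([np.cos(yaw),np.sin(yaw),0]); tz=np.array([0,0,-1.]); T=Ro.from_matrix(np.stack([np.cross(ty,tz),ty,tz],1))
    d=R.inv().apply(np.array([x,y,z])/1000-s['tcp_pos']); r=(R.inv()*T).as_rotvec()
    print('shift',d.round(4),'turn',r.round(3),'t',round(s['t'],2))
E
python3 -c "
from h import *
go(624,-271,231,-2.121)"
```

```text
shift [ 4.451e-01 -1.352e-01 -1.000e-04] turn [-0.001  0.     0.998] t 0.1
```

step_arm(commands=[[[1,0.045,-0.014,0,0,0,0.125],[1,0.09,-0.028,0,0,0,0.25],[1,0.135,-0.042,0,0,0,0.375],[1,0.18,-0.056,0,0,0,0.5],[1,0.225,-0.07,0,0,0,0.625],[1,0.27,-0.084,0,0,0,0.75],[1,0.315,-0.098,0,0,0,0.875],[1,0.36,-0.112,0,0,0,0.998]]], squeeze=40)

```text
t: 0.9
tcp_pos: [0.5585, -0.3274, 0.231]
orientation: [-0.0, 0.962, -0.274, -0.0]
contact_force: [0.6, -1.1, -0.6]
grip_width: 0.0851
grasp_force: 0.0
```

```bash
python3 -c "
from h import *
go(624,-271,100,-2.121);print(read_state()['joint_pos'])"
```

```text
shift [ 0.026  -0.0825  0.131 ] turn [ 0.     0.001 -0.005] t 0.9
[-5.77016719e-01  4.77044765e-01  1.60245213e+00 -2.37697479e-05
  1.06259620e+00  1.54915444e+00]
```

step_arm(commands=[[[1,0.013,-0.041,0.02,0,0,0],[1,0.026,-0.082,0.06,0,0,0],[1,0.026,-0.082,0.1,0,0,0],[1,0.026,-0.082,0.13,0,0,0],[1,0.026,-0.082,0.13,0,0,0]]])

```text
t: 1.4
tcp_pos: [0.6199, -0.2709, 0.0965]
orientation: [-0.001, 0.963, -0.271, -0.004]
contact_force: [-0.4, 1.1, -0.3]
grip_width: 0.0853
grasp_force: 0.0
```

```bash
python3 - <<'E'
from h import *
go(624,-271,9,-2.121)
im,d,c=shot('top'); cv2.imwrite('pics/a.png',cv2.resize(im[120:300,340:540],None,fx=3,fy=3))
E
```

```text
shift [ 0.0043 -0.0021  0.0875] turn [0.001 0.008 0.001] t 1.4
```

View pics/a.png

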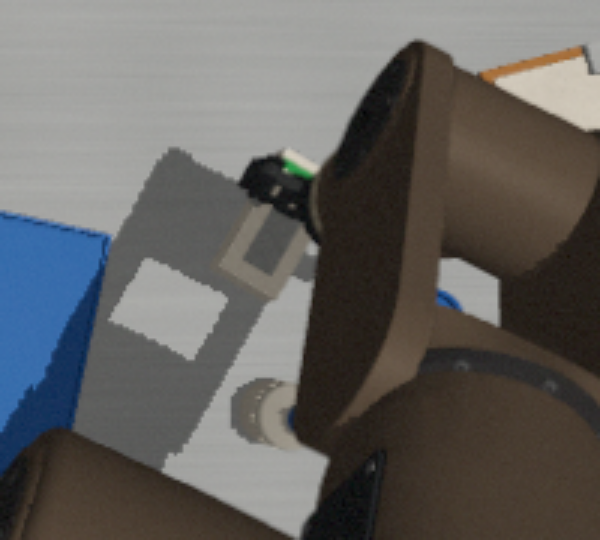

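The arm hides much of the top view. The gripper sits at (275,185) over the carton's centre, displaced by parallax as expected, and the jaws run across its width. I go down and close.

step_arm(commands=[[[1,0.003,-0.001,0.03,0,0,0],[1,0.003,-0.001,0.06,0,0,0],[1,0.003,-0.001,0.08,0,0,0],[1,0.003,-0.001,0.087,0,0,0],[0,0.003,-0.001,0.087,0,0,0],[-1,0.003,-0.001,0.087,0,0,0],[-1,0.003,-0.001,0.087,0,0,0],[-1,0.003,-0.001,0.087,0,0,0]]], squeeze=40)

```text
t: 2.25
tcp_pos: [0.6266, -0.2742, 0.0164]
orientation: [0.0, 0.962, -0.272, 0.001]
contact_force: [-1.9, -0.4, 8.8]
grip_width: 0.0612
grasp_force: 45.4
```

```bash
python3 -c "
from h import *
go(518,-5,90,-1.79)
s=read_state();print(s['grip_width'],s['grasp_force'],s['contact_force'])
im,d,c=shot('side');cv2.imwrite('pics/b.png',cv2.resize(im[100:260,280:480],None,fx=3,fy=3))"
```

```text
shift [-0.2332 -0.1726 -0.0742] turn [ 0.    -0.003 -0.331] t 2.25
0.06121939843986617 45.39858877658844 [-1.89146581 -0.41968539  8.81038046]
```

View pics/b.png

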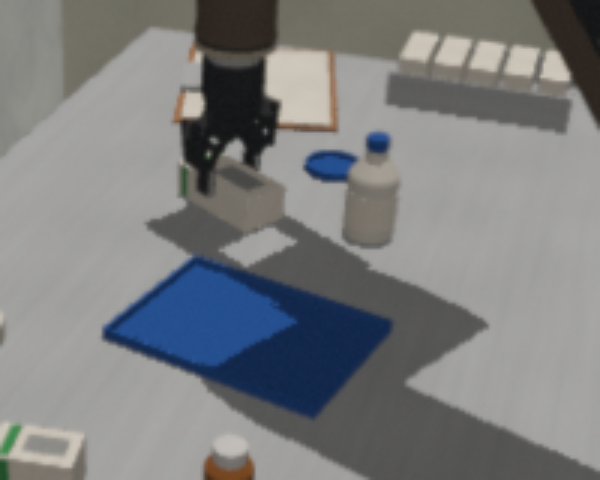

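The carton is gripped at 61 mm with 45 N. In the side picture the jaws at (205,150) straddle the carton, slightly towards its green end, about 4 mm off centre. I allow for that, lift and carry.

step_arm(commands=[[[-1,0,0,-0.02,0,0,0],[-1,0,0,-0.05,0,0,0],[-1,-0.02,-0.015,-0.08,0,0,-0.03],[-1,-0.05,-0.04,-0.08,0,0,-0.08],[-1,-0.085,-0.065,-0.08,0,0,-0.13],[-1,-0.12,-0.09,-0.08,0,0,-0.19],[-1,-0.155,-0.115,-0.08,0,0,-0.24],[-1,-0.18,-0.135,-0.08,0,0,-0.28]]])

```text
t: 3.1
tcp_pos: [0.5416, -0.0624, 0.0954]
orientation: [-0.0, 0.991, -0.134, 0.0]
contact_force: [-0.8, 0.6, -2.2]
grip_width: 0.0612
grasp_force: 45.0
```

```bash
python3 -c "
from h import *
go(521.8,-5.8,60,-1.79)"
```

```text
shift [-0.0341 -0.0494  0.0354] turn [-0.    -0.001 -0.049] t 3.1
```

step_arm(commands=[[[-1,-0.012,-0.017,0,0,0,-0.02],[-1,-0.024,-0.034,0.01,0,0,-0.04],[-1,-0.034,-0.049,0.02,0,0,-0.049],[-1,-0.034,-0.049,0.035,0,0,-0.049],[-1,-0.034,-0.049,0.035,0,0,-0.049],[-1,-0.034,-0.049,0.035,0,0,-0.049],[-1,-0.034,-0.049,0.035,0,0,-0.049]]])

```text
t: 3.8
tcp_pos: [0.5238, -0.0084, 0.0602]
orientation: [-0.0, 0.994, -0.111, 0.001]
contact_force: [0.0, 0.9, -3.3]
grip_width: 0.0613
grasp_force: 44.9
```

```bash
python3 - <<'E'
from h import *
go(521.8,-5.8,20,-1.79)
im,d,c=shot('side'); W=cloud(d,c); cv2.imwrite('pics/c.png',cv2.resize(im[150:270,280:440],None,fx=4,fy=4))
m=(abs(W[...,0]-.52)<.12)&(abs(W[...,1]+.005)<.1)&(W[...,2]>.05)&(W[...,2]<.3)
w=W[m]; print(np.percentile(w[:,2],[1,10,50,90]))
E
```

```text
shift [-0.0026 -0.002   0.0402] turn [-0.    -0.001 -0.003] t 3.8
[0.05136623 0.06942531 0.16113659 0.27853993]
```

View pics/c.png

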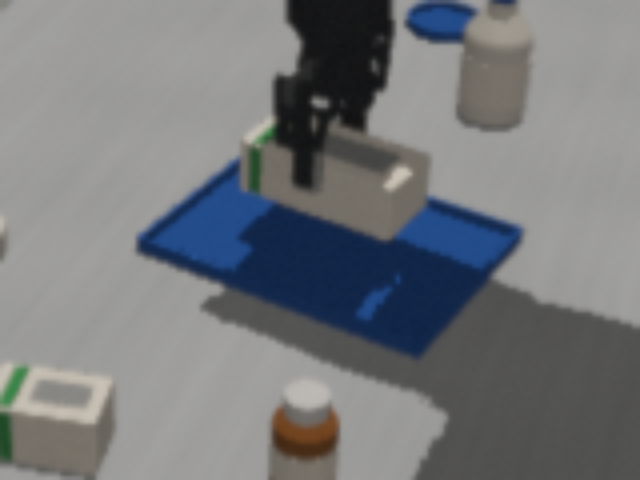

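The carton hangs level over the tray, with the finger at (305,170) on its near side between ends at (243,160) and (388,225). I check the long-axis offset from the cloud.

```bash
python3 - <<'E'
from h import *
s=read_state();im,d,c=shot('side'); W=cloud(d,c)
a=np.array([np.cos(-.219),np.sin(-.219)]);b=np.array([-a[1],a[0]])
D=W[...,:2]-s['tcp_pos'][:2]; u=D@a*1000; v=D@b*1000; z=W[...,2]*1000
m=(abs(u)<85)&(abs(v)<45)&(z>50)&(z<105)&(im.max(2)>75)
print(m.sum(),np.percentile(u[m],[0,1,2,98,99,100]),np.percentile(v[m],[1,99]),np.percentile(z[m],[1,99]))
E
```

```text
721 [-70.68235377 -70.21061946 -69.89674628  56.28403999  57.76461445
  59.18904578] [-29.59278776  35.89287485] [50.68544512 91.46260005]
```

step_arm(commands=[[[-1,-0.001,-0.002,0.015,0,0,0],[-1,-0.001,-0.002,0.03,0,0,0],[-1,-0.001,-0.002,0.036,0,0,0],[-1,-0.001,-0.002,0.039,0,0,0],[-1,-0.001,-0.002,0.04,0,0,0],[-1,-0.001,-0.002,0.04,0,0,0]]])

```text
t: 4.5
tcp_pos: [0.5224, -0.006, 0.0204]
orientation: [0.0, 0.994, -0.11, -0.0]
contact_force: [-5.5, -0.6, 13.0]
grip_width: 0.0613
grasp_force: 46.8
```

step_arm(commands=[[[0.6,0,0,0,0,0,0],[1,0,0,0,0,0,0],[1,0,0,0,0,0,0],[1,0,0,-0.02,0,0,0],[1,0,0,-0.06,0,0,0],[1,0,0,-0.1,0,0,0],[1,0,0,-0.14,0,0,0],[1,0,0,-0.14,0,0,0]]])

```text
t: 5.3
tcp_pos: [0.5254, -0.006, 0.1642]
orientation: [-0.0, 0.994, -0.11, 0.004]
contact_force: [0.7, -0.8, -0.9]
grip_width: 0.0851
grasp_force: 0.0
```

```bash
python3 -c "
from h import *
go(545,417,160,-1.803)
print(read_state()['joint_pos'])"
```

```text
shift [-0.0737 -0.417   0.0041] turn [-0.001 -0.008  0.011] t 5.3
[-6.91214952e-02  3.88621227e-01  1.95580875e+00  2.92701335e-05
  7.89473690e-01  1.72281733e+00]
```

step_arm(commands=[[[1,-0.008,-0.048,0,0,0,0],[1,-0.016,-0.096,0,0,0,0],[1,-0.024,-0.144,0,0,0,0],[1,-0.033,-0.192,0,0,0,0],[1,-0.042,-0.24,0,0,0,0],[1,-0.05,-0.288,0,0,0,0],[1,-0.059,-0.336,0,0,0,0],[1,-0.067,-0.38,0.01,0,0,0.01]]])

```text
t: 6.1
tcp_pos: [0.5407, 0.3824, 0.1499]
orientation: [-0.001, 0.993, -0.115, 0.001]
contact_force: [1.7, -0.3, 0.7]
grip_width: 0.0851
grasp_force: 0.0
```

```bash
python3 - <<'E'
from h import *
im,d,c=shot('top');W=cloud(d,c)
print(blob(W,(337,233),.04,.056,60),blue(im,W,(337,233),65),blob(W,(432,258),.03,.14,25))
go(545,417,80,-1.803)
E
```

```text
(array([518.9,  -3.9, 128.2,  62.6]), -0.223, array([518.7,  -3.6,  48.3]), np.float64(48.2), 1092) (array([518.1,  -5.2, 238.9, 179.4]), -0.214, array([517.2,  -5.3,   4.9]), 4292) (array([ 450.8, -264.7,   58.1,   56.9]), 0.066, array([ 452.4, -256.6,   87.5]), np.float64(86.6), 477)
shift [-0.002  -0.0293  0.0679] turn [-0.003 -0.     0.002] t 6.15
```

The large carton lies within 1.5 mm of the tray's centre. Next is the medium one.

step_arm(commands=[[[1,-0.002,-0.029,0.02,0,0,0],[1,-0.002,-0.029,0.05,0,0,0],[1,-0.002,-0.029,0.068,0,0,0],[1,-0.002,-0.029,0.068,0,0,0],[1,-0.002,-0.029,0.068,0,0,0]]])

```text
t: 6.65
tcp_pos: [0.5451, 0.4081, 0.0812]
orientation: [0.0, 0.993, -0.115, -0.0]
contact_force: [-0.1, 0.8, 1.1]
grip_width: 0.0856
grasp_force: 0.0
```

```bash
python3 -c "
from h import *
go(545,417,15,-1.803)"
```

```text
shift [-0.0021 -0.0087  0.0662] turn [0.001 0.001 0.001] t 6.65
```

step_arm(commands=[[[1,-0.002,-0.009,0,0,0,0],[1,-0.002,-0.009,0.03,0,0,0],[1,-0.002,-0.009,0.055,0,0,0],[1,-0.002,-0.009,0.065,0,0,0],[0,-0.002,-0.009,0.065,0,0,0],[-1,-0.002,-0.009,0.065,0,0,0],[-1,-0.002,-0.009,0.065,0,0,0],[-1,-0.002,-0.009,0.065,0,0,0]]], squeeze=35)

```text
t: 7.45
tcp_pos: [0.5462, 0.4182, 0.018]
orientation: [-0.001, 0.993, -0.115, 0.001]
contact_force: [-0.6, 0.4, 8.2]
grip_width: 0.0535
grasp_force: 38.5
```

step_arm(commands=[[[-1,0,0,0,0,0,0],[-1,0,0,0,0,0,0]]])

```text
t: 7.65
tcp_pos: [0.5462, 0.4182, 0.0179]
orientation: [-0.001, 0.993, -0.115, 0.001]
contact_force: [-1.1, 0.1, 8.4]
grip_width: 0.0536
grasp_force: 38.5
```

```bash
python3 -c "
from h import *
s=read_state();p=s['tcp_pos'][:2]*1000-[545.1,417.1]
print('off long',p@[np.cos(-.232),np.sin(-.232)],s['tcp_pos'],s['grip_width'],s['grasp_force'])
go(518.9,-3.9,140,-1.794)"
```

```text
off long 0.8454649427731098 [0.54621816 0.41815575 0.01794822] 0.05357555590169732 38.480796217918396
shift [ 0.0704  0.4169 -0.1227] turn [-0.002 -0.002 -0.008] t 7.65
```

step_arm(commands=[[[-1,0,0,-0.02,0,0,0],[-1,0,0,-0.05,0,0,0],[-1,0.004,0.025,-0.08,0,0,0],[-1,0.01,0.06,-0.1,0,0,0],[-1,0.017,0.1,-0.1,0,0,0],[-1,0.024,0.145,-0.1,0,0,0],[-1,0.032,0.19,-0.1,0,0,0],[-1,0.039,0.235,-0.1,0,0,0]]])

```text
t: 8.45
tcp_pos: [0.5295, 0.1784, 0.1172]
orientation: [-0.0, 0.993, -0.115, 0.001]
contact_force: [0.6, 0.2, -1.6]
grip_width: 0.0535
grasp_force: 38.0
```

step_arm(commands=[[[-1,0.008,0.045,0,0,0,0],[-1,0.015,0.085,0,0,0,0],[-1,0.021,0.125,0,0,0,0],[-1,0.027,0.155,0,0,0,0],[-1,0.03,0.175,0,0,0,0],[-1,0.031,0.182,0,0,0,0],[-1,0.031,0.182,0,0,0,0],[-1,0.031,0.182,0,0,0,0]]])

```text
t: 9.25
tcp_pos: [0.5182, -0.0038, 0.1166]
orientation: [-0.0, 0.993, -0.115, 0.0]
contact_force: [0.1, 0.7, -1.1]
grip_width: 0.0534
grasp_force: 38.0
```

```bash
cat >> h.py <<'E'
def held(long_yaw,half,zlo,zhi):
    s=read_state();im,d,c=shot('side'); W=cloud(d,c)
    a=np.array([np.cos(long_yaw),np.sin(long_yaw)]);b=np.array([-a[1],a[0]])
    D=W[...,:2]-s['tcp_pos'][:2]; u=D@a*1000; v=D@b*1000; z=W[...,2]*1000
    m=(abs(u)<half)&(abs(v)<40)&(z>zlo)&(z<zhi)&(im.max(2)>75)
    print('held',m.sum(),np.percentile(u[m],[0,1,99,100]),np.percentile(v[m],[1,99]),np.percentile(z[m],[1,99]))
E
python3 -c "
from h import *
held(-.219,65,75,150)
go(519.7,-4.1,69,-1.794)"
```

```text
held 602 [-53.33027866 -52.72882488  47.61240234  50.70306066] [-27.08034508  32.58822606] [ 99.80520406 146.40621517]
shift [0.0017 0.0002 0.0475] turn [-0.    -0.    -0.007] t 9.3
```

step_arm(commands=[[[-1,0.002,0,0.015,0,0,-0.007],[-1,0.002,0,0.035,0,0,-0.007],[-1,0.002,0,0.045,0,0,-0.007],[-1,0.002,0,0.049,0,0,-0.007],[-1,0.002,0,0.051,0,0,-0.007],[-1,0.002,0,0.051,0,0,-0.007]]])

```text
t: 9.9
tcp_pos: [0.5198, -0.0044, 0.066]
orientation: [-0.0, 0.994, -0.112, 0.0]
contact_force: [-0.6, 0.4, -0.4]
grip_width: 0.0532
grasp_force: 38.1
```

step_arm(commands=[[[0.6,0,0,0,0,0,0],[1,0,0,0,0,0,0],[1,0,0,0,0,0,0],[1,0,0,-0.02,0,0,0],[1,0,0,-0.05,0,0,0],[1,0,0,-0.09,0,0,0],[1,0,0,-0.13,0,0,0],[1,0,0,-0.13,0,0,0]]])

```text
t: 10.7
tcp_pos: [0.5226, -0.005, 0.2002]
orientation: [-0.0, 0.994, -0.112, 0.004]
contact_force: [-0.1, -0.8, -1.2]
grip_width: 0.0857
grasp_force: 0.0
```

```bash
python3 -c "
from h import *
go(618.6,285.3,160,-1.42)"
```

```text
shift [ 0.0287 -0.3044  0.0408] turn [ 0.    -0.008 -0.375] t 10.7
```

step_arm(commands=[[[1,0.004,-0.04,0,0,0,-0.05],[1,0.008,-0.08,0,0,0,-0.1],[1,0.012,-0.125,0,0,0,-0.15],[1,0.016,-0.17,0,0,0,-0.21],[1,0.02,-0.215,0.01,0,0,-0.27],[1,0.024,-0.26,0.02,0,0,-0.32],[1,0.028,-0.304,0.04,0,0,-0.375],[1,0.028,-0.304,0.07,0,0,-0.375]]])

```text
t: 11.5
tcp_pos: [0.6169, 0.2908, 0.1254]
orientation: [-0.001, 0.997, 0.078, 0.002]
contact_force: [0.5, -0.9, -0.9]
grip_width: 0.0852
grasp_force: 0.0
```

step_arm(commands=[[[1,0,0,0,0,0,0],[1,0,0,0,0,0,0]]])

```text
t: 11.7
tcp_pos: [0.614, 0.2847, 0.1249]
orientation: [0.0, 0.997, 0.075, -0.001]
contact_force: [-0.4, -0.2, -0.6]
grip_width: 0.0853
grasp_force: 0.0
```

```bash
python3 -c "
from h import *
im,d,c=shot('top');W=cloud(d,c)
print(blob(W,(337,233),.085,.1,60),blob(W,(337,233),.04,.1,60))
go(618.6,285.3,15,-1.42)"
```

```text
(array([519.9,  -3. , 100.4,  54.3]), -0.228, array([519.8,  -2.9,  92.2]), np.float64(92.3), 798) (array([518.8,  -3.7, 127.9,  62.4]), -0.222, array([519.2,  -1.4,  80.9]), np.float64(91.2), 1088)
shift [ 3.800e-03 -1.000e-04  1.111e-01] turn [ 0.     0.    -0.001] t 11.75
```

The medium carton is within about 1 mm of the large one. Next is the small one.

step_arm(commands=[[[1,0.004,0,0.02,0,0,0],[1,0.004,0,0.06,0,0,0],[1,0.004,0,0.09,0,0,0],[1,0.004,0,0.105,0,0,0],[1,0.004,0,0.108,0,0,0],[1,0.004,0,0.108,0,0,0]]])

```text
t: 12.35
tcp_pos: [0.6195, 0.2858, 0.0186]
orientation: [-0.0, 0.997, 0.075, 0.001]
contact_force: [0.0, -0.4, 0.6]
grip_width: 0.0854
grasp_force: 0.0
```

step_arm(commands=[[[0,0,0,0,0,0,0],[-1,0,0,0,0,0,0],[-1,0,0,0,0,0,0],[-1,0,0,0,0,0,0],[-1,0,0,0,0,0,0],[-1,0,0,0,0,0,0]]], squeeze=30)

```text
t: 12.95
tcp_pos: [0.6193, 0.2862, 0.0186]
orientation: [-0.0, 0.997, 0.075, 0.001]
contact_force: [-1.4, -1.3, 9.0]
grip_width: 0.0456
grasp_force: 30.5
```

```bash
python3 -c "
from h import *
s=read_state();p=s['tcp_pos'][:2]*1000-[618.6,285.3]
print('off long',p@[np.cos(.151),np.sin(.151)])
go(519.9,-3,160,-1.799)"
```

```text
off long 0.8411326865072761
shift [-0.1415  0.2709 -0.1417] turn [-0.001 -0.001  0.379] t 12.95
```

step_arm(commands=[[[-1,0,0,-0.02,0,0,0],[-1,0,0,-0.055,0,0,0],[-1,-0.005,0.01,-0.095,0,0,0.02],[-1,-0.02,0.04,-0.13,0,0,0.06],[-1,-0.04,0.075,-0.14,0,0,0.11],[-1,-0.06,0.115,-0.14,0,0,0.16],[-1,-0.08,0.155,-0.14,0,0,0.22],[-1,-0.095,0.185,-0.14,0,0,0.26]]])

```text
t: 13.75
tcp_pos: [0.5515, 0.0868, 0.158]
orientation: [0.0, 0.998, -0.056, 0.0]
contact_force: [-0.2, -0.1, -1.2]
grip_width: 0.0454
grasp_force: 31.7
```

```bash
python3 -c "
from h import *
go(520.7,-3.2,160,-1.799)"
```

```text
shift [-0.0206  0.0928 -0.002 ] turn [ 0.    -0.001  0.116] t 13.75
```

step_arm(commands=[[[-1,-0.008,0.035,-0.002,0,0,0.04],[-1,-0.015,0.065,-0.002,0,0,0.08],[-1,-0.019,0.085,-0.002,0,0,0.105],[-1,-0.02,0.092,-0.002,0,0,0.116],[-1,-0.02,0.092,-0.002,0,0,0.116],[-1,-0.02,0.092,-0.002,0,0,0.116]]])

```text
t: 14.35
tcp_pos: [0.5231, -0.0, 0.1595]
orientation: [-0.0, 0.994, -0.112, 0.0]
contact_force: [0.4, -0.2, -1.1]
grip_width: 0.0457
grasp_force: 31.7
```

```bash
python3 -c "
from h import *
held(-.225,50,118,195)
go(520.7,-3.2,110.6,-1.799)"
```

```text
held 418 [-41.30676    -40.92522586  32.50036891  33.71001735] [-23.7692301   27.33888321] [142.75837032 187.95158692]
shift [-0.0016  0.0039  0.0488] turn [-0.    -0.     0.004] t 14.4
```

step_arm(commands=[[[-1,-0.001,0.003,0.015,0,0,0.004],[-1,-0.001,0.003,0.035,0,0,0.004],[-1,-0.001,0.003,0.045,0,0,0.004],[-1,-0.001,0.003,0.048,0,0,0.004],[-1,-0.001,0.003,0.049,0,0,0.004],[-1,-0.001,0.003,0.049,0,0,0.004]]])

```text
t: 15.0
tcp_pos: [0.521, -0.0027, 0.1108]
orientation: [-0.0, 0.993, -0.114, -0.0]
contact_force: [-0.3, -0.0, -0.1]
grip_width: 0.0452
grasp_force: 31.7
```

```bash
python3 -c "
from h import *
go(520.7,-3.2,110.6,-1.799);print(read_state()['contact_force'])"
```

```text
shift [-0.0002  0.0006  0.0002] turn [-0.  0. -0.] t 15.0
[-0.32220685 -0.04405083 -0.12593099]
```

step_arm(commands=[[[0,0,0,0.001,0,0,0],[0.6,0,0,0.001,0,0,0],[1,0,0,0,0,0,0],[1,0,0,0,0,0,0],[1,0,0,-0.02,0,0,0],[1,0,0,-0.05,0,0,0],[1,0,0,-0.09,0,0,0],[1,0,0,-0.12,0,0,0]]])

```text
t: 15.8
tcp_pos: [0.5213, -0.0032, 0.2324]
orientation: [-0.0, 0.993, -0.114, 0.001]
contact_force: [0.8, -0.1, -1.0]
grip_width: 0.0852
grasp_force: 0.0
```

```bash
python3 -c "
from h import *
go(457,259.5,150,-1.5)"
```

```text
shift [-0.1224 -0.2412  0.0823] turn [-0.    -0.001 -0.3  ] t 15.8
```

step_arm(commands=[[[1,-0.02,-0.04,0,0,0,-0.05],[1,-0.04,-0.08,0,0,0,-0.1],[1,-0.061,-0.12,0.01,0,0,-0.15],[1,-0.081,-0.16,0.03,0,0,-0.2],[1,-0.102,-0.2,0.06,0,0,-0.25],[1,-0.122,-0.241,0.08,0,0,-0.3],[1,-0.122,-0.241,0.1,0,0,-0.3],[1,-0.122,-0.241,0.1,0,0,-0.3]]])

```text
t: 16.6
tcp_pos: [0.455, 0.2598, 0.1281]
orientation: [0.001, 0.999, 0.037, -0.002]
contact_force: [-0.0, -0.2, 0.3]
grip_width: 0.0856
grasp_force: 0.0
```

```bash
python3 -c "
from h import *
im,d,c=shot('top');W=cloud(d,c)
print(blob(W,(337,233),.125,.15,60),blob(W,(240,257),.06,.085,18))
go(457,259.5,17,-1.5)"
```

```text
(array([520. ,  -1.3,  74.2,  47. ]), -0.219, array([520.4,  -0.9, 136.2]), np.float64(136.2), 551) None
shift [ 0.0013 -0.0004  0.1125] turn [0.001 0.002 0.001] t 16.65
```

The small carton stands within 2 mm at the right height. I descend on the vial and grip its body above the rim height of the dish.

step_arm(commands=[[[1,0.001,0,0.01,0,0,0],[1,0.001,0,0.04,0,0,0],[1,0.001,0,0.075,0,0,0],[1,0.001,0,0.1,0,0,0],[1,0.001,0,0.11,0,0,0],[1,0.001,0,0.11,0,0,0]]])

```text
t: 17.25
tcp_pos: [0.4581, 0.2584, 0.0198]
orientation: [0.0, 0.999, 0.035, -0.001]
contact_force: [0.2, 0.5, 0.4]
grip_width: 0.0857
grasp_force: 0.0
```

step_arm(commands=[[[0.3,0,0,0,0,0,0],[-0.3,0,0,0,0,0,0],[-1,0,0,0,0,0,0],[-1,0,0,0,0,0,0],[-1,0,0,0,0,0,0],[-1,0,0,0,0,0,0]]], squeeze=35)

```text
t: 17.85
tcp_pos: [0.4587, 0.2595, 0.0216]
orientation: [-0.0, 0.999, 0.035, 0.001]
contact_force: [-0.5, -2.5, 15.9]
grip_width: 0.0411
grasp_force: 33.6
```

```bash
python3 -c "
from h import *
im,d,c=shot('side');cv2.imwrite('pics/d.png',cv2.resize(im[130:300,280:480],None,fx=3,fy=3))
go(430,0,220,-1.5)"
```

```text
shift [-0.0467  0.2567 -0.1987] turn [-0.001 -0.002  0.   ] t 17.9
```

View pics/d.png

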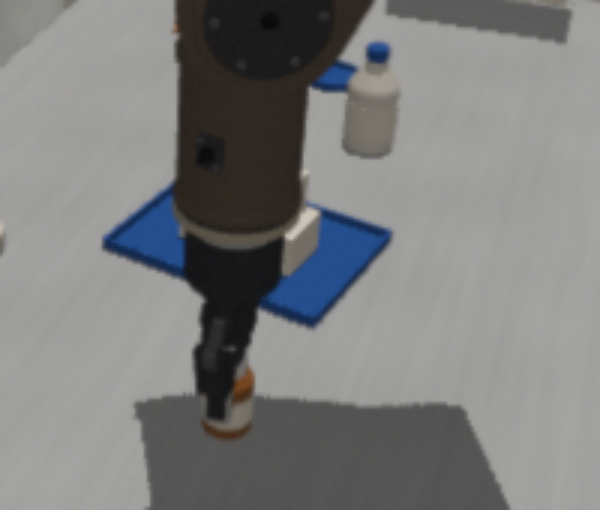

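The fingers hold the vial's body at (228,400), with the cap free above. I lift it to z = 0.23 and carry it over the stack, well clear of the stack and the bottle.

step_arm(commands=[[[-1,0,0,-0.015,0,0,0],[-1,0,0,-0.045,0,0,0],[-1,0,0,-0.085,0,0,0],[-1,0,0,-0.125,0,0,0],[-1,0,0,-0.165,0,0,0],[-1,0,0,-0.195,0,0,0],[-1,0,0,-0.208,0,0,0],[-1,0,0,-0.21,0,0,0]]])

```text
t: 18.7
tcp_pos: [0.4586, 0.2596, 0.2319]
orientation: [-0.001, 0.999, 0.035, 0.001]
contact_force: [-0.4, 0.4, -2.3]
grip_width: 0.041
grasp_force: 36.2
```

```bash
python3 -c "
from h import *
go(529.5,-418.3,230,-1.5)"
```

```text
shift [0.0227 0.6812 0.0012] turn [-0.001 -0.003  0.   ] t 18.7
```

step_arm(commands=[[[-1,0,0.02,0,0,0,0],[-1,0,0.06,0,0,0,0],[-1,0,0.105,0,0,0,0],[-1,0,0.15,0,0,0,0],[-1,0,0.195,0,0,0,0],[-1,0,0.24,0,0,0,0],[-1,0,0.285,0,0,0,0],[-1,0,0.33,0,0,0,0]]])

```text
t: 19.5
tcp_pos: [0.4802, -0.0716, 0.2287]
orientation: [-0.0, 0.999, 0.035, -0.001]
contact_force: [1.8, -0.4, -1.6]
grip_width: 0.0409
grasp_force: 36.2
```

step_arm(commands=[[[-1,0.003,0.045,0,0,0,0],[-1,0.006,0.09,0,0,0,0],[-1,0.009,0.135,0,0,0,0],[-1,0.012,0.18,0,0,0,0],[-1,0.015,0.225,0,0,0,0],[-1,0.018,0.27,0,0,0,0],[-1,0.02,0.31,0,0,0,0],[-1,0.022,0.335,0,0,0,0]]])

```text
t: 20.3
tcp_pos: [0.5261, -0.405, 0.2278]
orientation: [-0.001, 0.999, 0.035, -0.001]
contact_force: [-0.4, 0.1, -1.0]
grip_width: 0.0411
grasp_force: 36.2
```

step_arm(commands=[[[-1,0,0.01,0,0,0,0],[-1,0,0.016,0,0,0,0],[-1,0,0.016,0,0,0,0]]])

```text
t: 20.6
tcp_pos: [0.5277, -0.418, 0.2292]
orientation: [-0.001, 0.999, 0.035, -0.001]
contact_force: [0.3, -0.0, -0.4]
grip_width: 0.0412
grasp_force: 36.2
```

```bash
python3 -c "
from h import *
go(529.5,-418.3,60,-1.5)"
```

```text
shift [0.002  0.0007 0.1692] turn [-0.001  0.001 -0.   ] t 20.6
```

step_arm(commands=[[[-1,0.002,0,0.03,0,0,0],[-1,0.002,0,0.07,0,0,0],[-1,0.002,0,0.11,0,0,0],[-1,0.002,0,0.145,0,0,0],[-1,0.002,0,0.165,0,0,0],[-1,0.002,0,0.17,0,0,0],[-1,0.002,0,0.17,0,0,0]]])

```text
t: 21.3
tcp_pos: [0.53, -0.4172, 0.0601]
orientation: [-0.0, 0.999, 0.036, -0.0]
contact_force: [-0.0, -1.0, -1.4]
grip_width: 0.0408
grasp_force: 36.2
```

```bash
python3 -c "
from h import *
im,d,c=shot('side');cv2.imwrite('pics/e.png',cv2.resize(im[110:200,350:450],None,fx=6,fy=6))
W=cloud(d,c);b,r=im[...,0].astype(int),im[...,2].astype(int)
m=(r>90)&(r>1.8*b)&(abs(W[...,0]-.53)<.08)&(abs(W[...,1]+.418)<.08)
print(m.sum(),W[m].min(0),W[m].max(0))
go(529.5,-418.3,25,-1.5)"
```

```text
6 [ 0.50891134 -0.41581594  0.09169306] [ 0.51610188 -0.40084776  0.09919393]
shift [-0.0011  0.0003  0.0361] turn [ 0.    -0.     0.001] t 21.35
```

View pics/e.png

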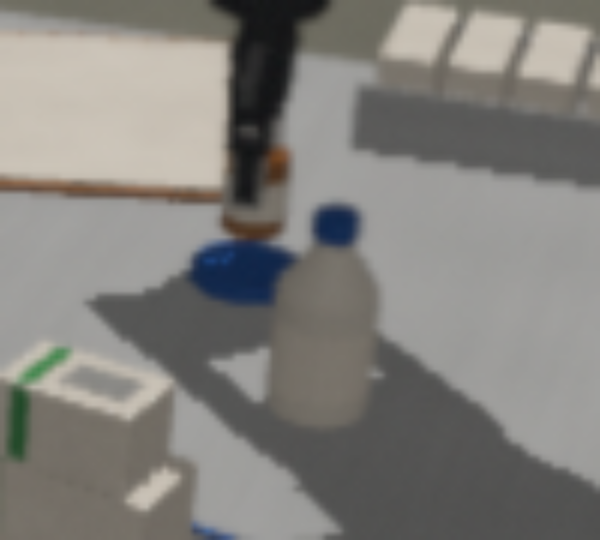

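The vial hangs upright at (255,195) over the dish at (245,270). I lower it.

step_arm(commands=[[[-1,-0.001,0,0.015,0,0,0],[-1,-0.001,0,0.028,0,0,0],[-1,-0.001,0,0.032,0,0,0],[-1,-0.001,0,0.034,0,0,0],[-1,-0.001,0,0.0355,0,0,0],[-1,-0.001,0,0.0355,0,0,0]]])

```text
t: 21.95
tcp_pos: [0.5286, -0.4181, 0.0256]
orientation: [-0.0, 0.999, 0.035, -0.0]
contact_force: [-6.0, 4.8, 13.5]
grip_width: 0.0406
grasp_force: 37.5
```

step_arm(commands=[[[-0.1,0,0,0,0,0,0],[0.3,0,0,0,0,0,0],[1,0,0,0,0,0,0],[1,0,0,0,0,0,0],[1,0,0,-0.02,0,0,0],[1,0,0,-0.06,0,0,0],[1,0,0,-0.11,0,0,0],[1,0,0,-0.16,0,0,0]]])

```text
t: 22.75
tcp_pos: [0.5287, -0.4182, 0.1861]
orientation: [-0.0, 0.999, 0.035, -0.0]
contact_force: [-0.3, 0.8, -0.1]
grip_width: 0.0853
grasp_force: 0.0
```

step_arm(commands=[[[1,-0.045,0,-0.03,0,0,0],[1,-0.08,0.03,-0.05,0,0,0],[1,-0.12,0.06,-0.05,0,0,0],[1,-0.15,0.1,-0.05,0,0,0],[1,-0.18,0.14,-0.05,0,0,0],[1,-0.2,0.17,-0.05,0,0,0],[1,-0.2,0.17,-0.05,0,0,0]]])

```text
t: 23.45
tcp_pos: [0.3384, -0.6063, 0.2345]
orientation: [0.001, 0.999, 0.034, -0.0]
contact_force: [-0.3, 0.9, 0.2]
grip_width: 0.086
grasp_force: 0.0
```

```bash
python3 - <<'E'
from h import *
im,d,c=shot('top');W=cloud(d,c);cv2.imwrite('pics/f.png',im)
for uv,a,b,r in [((337,233),.125,.15,60),((337,233),.085,.15,60),((337,233),.04,.15,60),((482,229),.06,.09,30),((434,258),.105,.14,25),((296,140),.012,.035,25)]: print(blob(W,uv,a,b,r))
print(blue(im,W,(482,229),22),read_state()['tcp_pos'])
im,d,c=shot('side');cv2.imwrite('pics/g.png',cv2.resize(im[110:260,280:460],None,fx=4,fy=4))
E
```

```text
(array([520.1,  -1.1,  74.1,  46.8]), -0.224, array([520.2,  -0.9, 136.2]), np.float64(136.3), 549)
(array([519.8,  -3.1, 100. ,  54.3]), -0.225, array([520.2,  -0.8, 122.8]), np.float64(134.9), 799)
(array([518.9,  -3.9, 128.1,  62.4]), -0.222, array([5.194e+02, 2.000e-01, 1.033e+02]), np.float64(129.4), 1092)
(array([ 524.9, -415.1,   31.9,   29.4]), -1.152, array([ 525.9, -414.1,   73.1]), np.float64(75.4), 116)
(array([ 449.4, -264.7,   25.7,   23. ]), 0.006, array([ 449.6, -264.2,  123.2]), np.float64(124.0), 101)
(array([779.5, 108.6,  70.6,  69.8]), -0.002, array([779.4, 107.7,  23.1]), np.float64(23.4), 278)
(array([ 528.6, -414.2,   71.5,   67.9]), -0.071, array([ 531.3, -411.8,    8.1]), 204) [ 0.33978443 -0.6041374   0.23434264]
```

View pics/g.png

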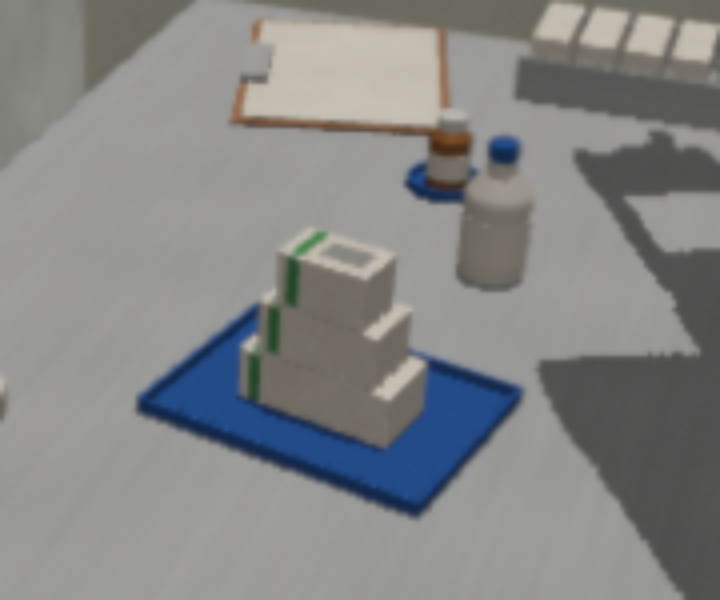

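The stack stands square in the tray at (330,340). The vial is upright in the dish at (450,155), about 4 mm off centre, and the bottle and tape have not moved. I hand in.

step_arm(commands=[[[1,0,0,0,0,0,0],[1,0,0,0,0,0,0],[1,0,0,0,0,0,0],[1,0,0,0,0,0,0]]])

```text
t: 23.95
tcp_pos: [0.3422, -0.6017, 0.235]
orientation: [0.0, 0.999, 0.036, 0.0]
contact_force: [0.2, -0.1, 1.2]
grip_width: 0.0858
grasp_force: 0.0
```

```bash
python3 -c "
from h import *
print(workorder.hand_in())"
```

```text
the job is handed in; nothing more can be done
None
```

I handed the job in at about 24 s, with no verdict returned: by the last camera check each carton is centred within about 2 mm of what it stands on, the vial is upright in the dish about 4 mm off centre, and the bottle and tape have not moved.

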